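# Sort the finished baits into the colour tray

## Robot

A 6-joint arm with a two-finger parallel gripper is mounted at the origin on the work surface. World frame = base frame: x ahead of the robot, y to its left, z up, the work surface at z = 0. Lengths are in m, angles in rad, forces in N, time in s.
With the tool pointing down it reaches from about 0.4 to 0.825 m from the base axis. Payload 7 kg.
Tool frame: the origin (TCP) lies between the finger pads; the fingertips stand 8 mm ahead of it and the grasp point (between the pads) lies 11 mm behind it (arm.finger_overhang is the distance from the TCP to the fingertips, in m); z points along the fingers, y is the line along which they close (so a half turn about z gives the same grasp; the last joint's range is limited). The gripper opens to 88 mm and grips with 3 to 60 N. Pads are 19 mm wide; open, the fingers measure 130 mm over their backs; the gripper's body (78 mm by 193 mm) begins 47 mm behind the grasp point.
Start: joints at [-0.912, 0.359, 0.012, 0, -1.224, -0.288], TCP at [0.245, -0.629, 0.235] pointing down, gripper open.
Joint ranges: [-3.07, 3.07], [-1.43, 2.12], [-1.02, 1.25], [-3.03, 1.67], [-3.05, -0], [-3.03, 3.03]. Speed limits (rad/s): [2.39, 2.39, 3.01, 3.14, 3.14, 3.14].

## Interface

Orientations are given as [roll, pitch, yaw] about the fixed x, y, z axes, in that order (R = Rz(yaw) Ry(pitch) Rx(roll)).
In Python, from station import arm gives the robot as it stands.
- The arm moves only by the tool move_arm, never from a script. Its argument "rows" is text: rows parted by semicolons, each of 7 numbers parted by spaces: the turn, a rotation vector about the tool's x, y, z in degrees, then the shift along the tool's x, y, z in m, then the finger opening in m, from 0 to 0.0876. A call has 1 to 8 rows; each row shifts and turns the commanded pose from where the row before left it, along the tool's axes as they then stand; what a row does not reach is not made up. A row lasts 1/8 s, in which the tool goes at most 62.5 mm and 10.7 degrees, less where a joint would pass 70% of its speed; a pose out of reach is approached as far as the arm can. A call is refused whole if a number of a shift passes 0.0625 or a number of a turn 10.7, either way. A call with a gripper value outside its range is refused whole. The fingers move at their own pace and stop on an object; "squeeze" is the grip in N (left out, the last holds). Time passes only in rows, so rows that do not move let the fingers close. It gives the time, the measured TCP pose, the force, the opening and the grip force at its end, in the units of the state.
- arm.get_state(): the state, without advancing time (a new reading comes with each control period).
- arm.grab_frame(name): name is "side" or "top"; returns (picture, depth): 420x560x3 uint8, blue, green, red; 420x560 float32, m along the optical axis (not along the pixel's ray), 0 where there is no reading.
- arm.camera_model(name): a dict with "mtx" (3x3 intrinsics, pixels), "camera_from_world" (4x4, takes a point from world to camera coordinates). Camera axes: x right, y down, z forward; pixel columns grow to the right and rows downward; lengths in m; the calibration is good to about 2 mm. A picture is of the moment at which its call begins. camera_model takes no time and is no camera call.
- arm.job_done(): hands the job in; it is judged then, once.
The state is a dict: "t": time; "q": joint angles; "qd": joint speeds; "joint_efforts": joint torques, N m; "eef_pos": TCP position; "ee_rot": TCP orientation; "force": force on the tool from outside, world axes, zero at the start; "moment": the same for the moment, N m; "width": finger opening in m; "gripper_force": force on a finger pad.
Only numpy, scipy, OpenCV 4.12 (cv2) and the standard library are available. Lean on these libraries where they do the work, as an engineer would, in place of code of your own. Each camera call takes 0.05 s, during which the arm holds its last target. There are 200 camera calls.

## Task

Gather the four finished baits (those with an orange head and a black eye) into the wooden sorting tray, each lying flat and lengthwise on the floor of the bay of its own body colour: yellow, green, blue and purple. Set them down gently rather than dropping them, and leave the plain yellow and plain green baits, which have no orange head yet, where they lie on the bench.

Things in the scene. Friction and masses are not known exactly. Their poses are not given: they have to be found in the camera images.
- bait_yellow: finished fishing bait: yellow body, orange front part, black eye. Rigid flat-sided fish shape lying on its flank, 86 mm long, 30 wide, 24 high, about 45 g. Origin: centre of underside; x to the nose, y to its back, z up. Sides flat and parallel (30 mm apart) to 18 mm either way of the origin; tail ends at x = -40 mm, clear bill at +46 mm. Grip from above across y at the origin.
- bait_green: finished fishing bait: green body, orange front part, black eye. Rigid flat-sided fish shape lying on its flank, 86 mm long, 30 wide, 24 high, about 45 g. Origin: centre of underside; x to the nose, y to its back, z up. Sides flat and parallel (30 mm apart) to 18 mm either way of the origin; tail ends at x = -40 mm, clear bill at +46 mm. Grip from above across y at the origin.
- bait_blue: finished fishing bait: blue body, orange front part, black eye. Rigid flat-sided fish shape lying on its flank, 86 mm long, 30 wide, 24 high, about 45 g. Origin: centre of underside; x to the nose, y to its back, z up. Sides flat and parallel (30 mm apart) to 18 mm either way of the origin; tail ends at x = -40 mm, clear bill at +46 mm. Grip from above across y at the origin.
- bait_purple: finished fishing bait: purple body, orange front part, black eye. Rigid flat-sided fish shape lying on its flank, 86 mm long, 30 wide, 24 high, about 45 g. Origin: centre of underside; x to the nose, y to its back, z up. Sides flat and parallel (30 mm apart) to 18 mm either way of the origin; tail ends at x = -40 mm, clear bill at +46 mm. Grip from above across y at the origin.
- plain_yellow: look-alike to leave alone: unfinished bait, yellow all over with no orange and no eye; same shape, size and axes as bait_yellow, also loose
- plain_green: look-alike to leave alone: unfinished bait, green all over with no orange and no eye; same shape, size and axes as bait_green, also loose
- bay_yellow: the yellow bay: shallow yellow liner, one of four fixed two by two in a fixed wooden tray (172 x 252 x 14 mm). Outside 78 mm (x) by 118 (y), inside 72 by 112. Origin: centre of its underside, 6 mm above the table; floor 3 mm above the origin, tops of its 3 mm thick walls 9 mm above it. A bait lies in it along y, nose either way.
- bay_green: the green bay: shallow green liner, one of four fixed two by two in a fixed wooden tray (172 x 252 x 14 mm). Outside 78 mm (x) by 118 (y), inside 72 by 112. Origin: centre of its underside, 6 mm above the table; floor 3 mm above the origin, tops of its 3 mm thick walls 9 mm above it. A bait lies in it along y, nose either way.
- bay_blue: the blue bay: shallow blue liner, one of four fixed two by two in a fixed wooden tray (172 x 252 x 14 mm). Outside 78 mm (x) by 118 (y), inside 72 by 112. Origin: centre of its underside, 6 mm above the table; floor 3 mm above the origin, tops of its 3 mm thick walls 9 mm above it. A bait lies in it along y, nose either way.
- bay_purple: the purple bay: shallow purple liner, one of four fixed two by two in a fixed wooden tray (172 x 252 x 14 mm). Outside 78 mm (x) by 118 (y), inside 72 by 112. Origin: centre of its underside, 6 mm above the table; floor 3 mm above the origin, tops of its 3 mm thick walls 9 mm above it. A bait lies in it along y, nose either way.

How it is judged:
At the end, for the whole second after the job is handed in: Each finished bait lies in the bay of its colour: within 22 mm (bay x) and 18 mm (bay y) of its centre, under 5.5 mm above the bay's origin, tilt under 0.06 rad, length within 0.5 rad of bay y (nose either way), released, at rest; plain baits within 30 mm of their starts (x of bait_yellow in the frame of bay_yellow between -0.022 and 0.022 m and y of bait_yellow in the frame of bay_yellow between -0.018 and 0.018 m and z of bait_yellow in the frame of bay_yellow below 0.0055 m and angle between each of bait_yellow, bait_green, bait_blue, bait_purple's own z axis and vertical below 0.06 rad and angle between the x axis of bait_yellow and the y axis of bay_yellow, either way round below 0.5 rad and linear speed of each of bait_yellow, bait_green, bait_blue, bait_purple below 0.02 m/s and angular speed of each of bait_yellow, bait_green, bait_blue, bait_purple below 0.2 rad/s and x of bait_green in the frame of bay_green between -0.022 and 0.022 m and y of bait_green in the frame of bay_green between -0.018 and 0.018 m and z of bait_green in the frame of bay_green below 0.0055 m and angle between the x axis of bait_green and the y axis of bay_green, either way round below 0.5 rad and x of bait_blue in the frame of bay_blue between -0.022 and 0.022 m and y of bait_blue in the frame of bay_blue between -0.018 and 0.018 m and z of bait_blue in the frame of bay_blue below 0.0055 m and angle between the x axis of bait_blue and the y axis of bay_blue, either way round below 0.5 rad and x of bait_purple in the frame of bay_purple between -0.022 and 0.022 m and y of bait_purple in the frame of bay_purple between -0.018 and 0.018 m and z of bait_purple in the frame of bay_purple below 0.0055 m and angle between the x axis of bait_purple and the y axis of bay_purple, either way round below 0.5 rad and distance of each of plain_yellow, plain_green from where it was at the start of the episode below 0.03 m); the robot touches nothing.
It fails at once if a finished bait is dropped (it falls free of the fingers faster than 0.9 m/s, about 40 mm) ((linear speed of bait_yellow above 0.9 m/s and contact force between the fingers and bait_yellow below 0.02 N) or (linear speed of bait_green above 0.9 m/s and contact force between the fingers and bait_green below 0.02 N) or (linear speed of bait_blue above 0.9 m/s and contact force between the fingers and bait_blue below 0.02 N) or (linear speed of bait_purple above 0.9 m/s and contact force between the fingers and bait_purple below 0.02 N)).
It fails at once if the unfinished yellow bait is moved by more than 30 mm (distance of plain_yellow from where it was at the start of the episode above 0.03 m).
It fails at once if the unfinished green bait is moved by more than 30 mm (distance of plain_green from where it was at the start of the episode above 0.03 m).
It also fails if it takes over 96 s, if anything falls off the work surface, if the arm or the gripper's body presses on something with over 40 N, if the wrist force passes 120 N, or if a joint passes its speed limit or range.

## Working session

There is one attempt and no reset: what is moved stays moved. The work goes in short steps, Python scripts to look and compute and a tool call to move; the robot and the scene stay as the last step left them, time stands still between calls to the robot, and variables do not carry over. Pictures are saved under pics/ and viewed, at most 14 in all, crops included, and the job is handed in when it is done.

Besides the shell and the picture viewer there is one more tool, called after "Request:" by a JSON object that holds its "op" and its "data", one argument or row to a line. move_arm: Moves the arm, as the interface text tells. Its arguments: {"type":"object","properties":{"rows":{"type":"string"},"squeeze":{"type":"number"}},"required":["rows"]}

```bash
mkdir -p pics
python3 - <<'E'
from station import arm
import cv2,numpy as np
for n in("top","side"):
    p,d=arm.grab_frame(n); cv2.imwrite(f"pics/{n}0.png",p); np.save(f"pics/{n}0.npy",d)
    m=arm.camera_model(n); print(n,np.round(m["mtx"],1).tolist(),np.round(m["camera_from_world"],3).tolist())
s=arm.get_state(); print(s["t"],s["eef_pos"],s["ee_rot"],s["width"])
E
```

```text
top [[472.6, 0.0, 272.5], [0.0, 472.6, 220.1], [0.0, 0.0, 1.0]] [[0.014, -1.0, 0.004, -0.041], [-0.999, -0.014, -0.04, 0.517], [0.04, -0.003, -0.999, 0.991], [0.0, 0.0, 0.0, 1.0]]
side [[428.4, 0.0, 277.6], [0.0, 428.4, 204.2], [0.0, 0.0, 1.0]] [[-0.997, -0.077, 0.023, 0.509], [-0.06, 0.522, -0.851, 0.079], [0.053, -0.849, -0.525, 1.06], [0.0, 0.0, 0.0, 1.0]]
0.1 [ 0.24440929 -0.62873965  0.23371282] [ 3.14009931e+00 -1.42751755e-04 -2.77090963e+00] 0.08756793534588775
```

View pics/top0.png

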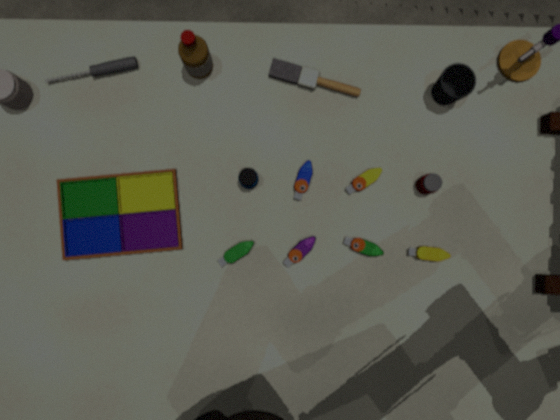

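The top view shows the tray at left, with bays green (90,199), yellow (147,192), blue (92,235) and purple (150,230). The finished baits are blue (303,180), yellow (364,180), purple (300,250) and green (363,246). The plain ones are green (237,252) and yellow (430,254).

```bash
cat > h.py <<'E'
import numpy as np,cv2
from station import arm
def cloud(n,d):
    m=arm.camera_model(n);T=np.linalg.inv(m["camera_from_world"]);K=m["mtx"]
    v,u=np.mgrid[:d.shape[0],:d.shape[1]]
    P=np.stack([(u-K[0][2])/K[0][0]*d,(v-K[1][2])/K[1][1]*d,d,np.ones_like(d)],-1)
    return (P@T.T)[...,:3]
def baits(p,d,seeds,zmin=.010,zmax=.06,r=45):
    W=cloud("top",d);hsv=cv2.cvtColor(p,cv2.COLOR_BGR2HSV)
    out={}
    for k,(u,v) in seeds.items():
        m=(W[...,2]>zmin)&(W[...,2]<zmax)&(d>0); z=np.zeros_like(m);z[v-r:v+r,u-r:u+r]=1; m&=z
        n,l,st,c=cv2.connectedComponentsWithStats(m.astype(np.uint8))
        i=l[v,u]; q=l==i; X=W[q]
        (cx,cy),(a,b),ang=cv2.minAreaRect((X[:,:2]*1000).astype(np.float32))
        if a<b: a,b,ang=b,a,ang+90
        # nose: towards orange pixels if any
        sat=q&(hsv[...,1]>100)&(hsv[...,0]<16); ax=np.array([np.cos(np.radians(ang)),np.sin(np.radians(ang))])
        if sat.sum()>5 and (W[sat][:,:2].mean(0)*1000-[cx,cy])@ax<0: ax=-ax
        yaw=np.degrees(np.arctan2(ax[1],ax[0])); o=np.array([cx,cy])-3*ax
        out[k]=(o,yaw); print(k,i,"origin",o.round(1),"yaw",round(yaw,1),"size",round(a,1),round(b,1),"top",np.percentile(X[:,2],[10,50,90]).round(4),sat.sum())
    return out
SE=dict(blue=(303,180),yellow=(364,180),purple=(300,250),green=(363,246),pgreen=(237,252),pyellow=(430,254))
E
python3 - <<'E'
from h import *
p=cv2.imread("pics/top0.png");d=np.load("pics/top0.npy");baits(p,d,SE)
W=cloud("top",d)
hsv=cv2.cvtColor(p,cv2.COLOR_BGR2HSV)
for k,(u,v) in dict(green=(90,199),yellow=(147,192),blue=(92,235),purple=(150,230)).items():
    h0=int(hsv[v,u,0]);m=((abs(hsv[...,0].astype(int)-h0)<8)&(hsv[...,1]>90)).astype(np.uint8);z=np.zeros_like(m);z[160:265,50:190]=1
    n,l,st,c=cv2.connectedComponentsWithStats(m*z);X=W[l==l[v,u]]
    r=cv2.minAreaRect((X[:,:2]*1000).astype(np.float32));print(k,r,np.median(X[:,2]))
print("table z",np.median(W[200:230,270:350,2]))
big=cv2.resize(p[140:280,200:470],None,fx=2.9,fy=2.9,interpolation=cv2.INTER_CUBIC);cv2.imwrite("pics/c1.png",cv2.convertScaleAbs(big,alpha=1.6))
# other obstacles
for nm,(u,v) in dict(jar=(248,178),can=(430,183),bottle=(195,50),blk=(457,80)).items(): print(nm,W[v-8:v+8,u-8:u+8].reshape(-1,3).max(0).round(3),W[v,u].round(3))
E
```

```text
blue 1 origin [605.3 -97.4] yaw 163.3 size 84.5 29.8 top [0.0145 0.0225 0.0249] 124
yellow 1 origin [ 605.4 -228.1] yaw 124.5 size 83.8 29.9 top [0.015  0.0227 0.0251] 125
purple 1 origin [454.5 -94.1] yaw 135.5 size 84.6 29.8 top [0.0145 0.0225 0.0254] 127
green 1 origin [ 462.8 -228.6] yaw 70.9 size 84.6 29.9 top [0.0147 0.0226 0.0253] 130
pgreen 1 origin [449.1  39.5] yaw 123.3 size 85.0 29.9 top [0.0153 0.0224 0.0249] 0
pyellow 1 origin [ 450.8 -367. ] yaw 84.6 size 85.3 29.8 top [0.0144 0.0225 0.025 ] 0
green ((544.3259887695312, 191.209716796875), (454.08203125, 94.8581771850586), 85.0960922241211) 0.008385306921651514
yellow ((556.7999267578125, 139.98135375976562), (362.0964660644531, 103.93144226074219), 81.17111206054688) 0.008662897949833548
blue ((496.03558349609375, 188.54298400878906), (77.87015533447266, 433.5756530761719), 5.396636962890625) 0.00832909230546175
purple ((501.61871337890625, 129.34979248046875), (77.30140686035156, 314.7996826171875), 5.29627799987793) 0.008313663001597416
table z -0.0006727351335057419
jar [0.624 0.037 1.011] [0.6   0.017 0.056]
can [ 0.619 -0.031  1.011] [ 0.595 -0.353  0.056]
bottle [0.859 0.137 0.152] [0.839 0.12  0.114]
blk [ 0.829 -0.395  0.062] [ 0.817 -0.418  0.03 ]
```

View pics/c1.png

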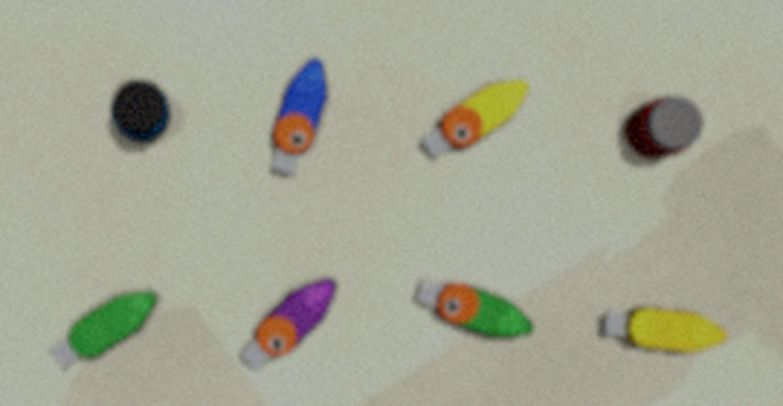

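View pics/side0.png

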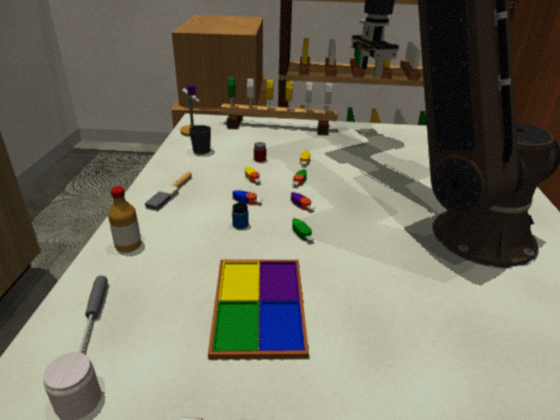

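The crop confirms the nose ends: orange head, with the clear bill toward the lower left, and left for green. In the side view the tray is clear, and only low jars (about 60 mm) stand near the baits. Next I'll measure the tray with the invalid depth pixels filtered out and make a move helper.

```bash
cat >> h.py <<'E'
def go(x,y,z,yaw):
    s=arm.get_state();p=np.array(s["eef_pos"]);r=s["ee_rot"];y0=np.degrees(r[2])
    dy=(yaw-y0+180)%360-180; a=np.radians(yaw); D=np.array([x,y,z])/1000-p
    X=np.array([np.cos(a),np.sin(a),0]);Y=np.array([np.sin(a),-np.cos(a),0])
    print("t",round(s["t"],2),"turn z",round(-dy,1),"then shift",round(X@D,4),round(Y@D,4),round(-D[2],4),"tilt",np.round(np.degrees(r[:2]),2),"w",round(s["width"],4))
E
python3 - <<'E'
from h import *
p=cv2.imread("pics/top0.png");d=np.load("pics/top0.npy");W=cloud("top",d)
hsv=cv2.cvtColor(p,cv2.COLOR_BGR2HSV).astype(int)
z=np.zeros(d.shape,bool);z[160:270,45:195]=1
for k,(u,v) in dict(green=(90,199),yellow=(147,192),blue=(92,235),purple=(150,230)).items():
    m=((abs(hsv[...,0]-hsv[v,u,0])<10)&(hsv[...,1]>90)&z&(d>0)).astype(np.uint8)
    m=cv2.morphologyEx(m,cv2.MORPH_OPEN,np.ones((3,3)));n,l,st,c=cv2.connectedComponentsWithStats(m)
    X=W[l==l[v,u]];print(k,cv2.minAreaRect((X[:,:2]*1000).astype(np.float32)),X.mean(0).round(4))
m=(z&(d>0)&(W[...,2]>.0045)&(W[...,2]<.03)).astype(np.uint8);m=cv2.morphologyEx(m,cv2.MORPH_OPEN,np.ones((3,3)))
print("tray",cv2.minAreaRect((W[m>0][:,:2]*1000).astype(np.float32)))
go(462.8,-228.6,120,-109.1)
E
```

```text
green ((558.9451904296875, 355.1954345703125), (75.57061004638672, 118.0731201171875), 5.943222999572754) [0.5594 0.3563 0.0086]
yellow ((572.01806640625, 236.37835693359375), (80.46488189697266, 122.66006469726562), 6.32717227935791) [0.5722 0.2371 0.0091]
blue ((481.15478515625, 346.12591552734375), (77.6197738647461, 117.06858825683594), 5.981744766235352) [0.4808 0.3481 0.0086]
purple ((492.406494140625, 227.6777801513672), (76.41226959228516, 118.76210021972656), 6.119446277618408) [0.4923 0.2286 0.0087]
tray ((525.1671142578125, 291.82012939453125), (172.5938720703125, 254.6912078857422), 6.093411922454834)
t 0.1 turn z -49.7 then shift -0.4496 -0.0754 0.1137 tilt [ 1.7991e+02 -1.0000e-02] w 0.0876
```

Request:
{"op": "move_arm", "data": {
  "rows": "0 0 -9.94 0 0 0.02 0.06;0 0 -9.94 0 0 0.02 0.06;0 0 -9.94 0 0 0.02 0.06;0 0 -9.94 0 0 0.02 0.06;0 0 -9.94 0 0 0.01 0.06;0 0 0 -0.055 -0.0094 0 0.06;0 0 0 -0.055 -0.0094 0 0.06;0 0 0 -0.055 -0.0094 0 0.06",
  "squeeze": 15
}}

```text
t: 1.1
eef_pos: [0.3254, -0.4808, 0.1441]
ee_rot: [3.141, 0.0, -1.904]
force: [0.9, -0.4, 0.4]
width: 0.0601
gripper_force: 0.0
```

Request:
{"op": "move_arm", "data": {
  "rows": "0 0 0 -0.055 -0.0094 0 0.06;0 0 0 -0.055 -0.0094 0 0.06;0 0 0 -0.055 -0.0094 0 0.06;0 0 0 -0.055 -0.0094 0 0.06;0 0 0 -0.055 -0.0094 0 0.06;0 0 0 0 0 0 0.06"
}}

```text
t: 1.85
eef_pos: [0.4609, -0.235, 0.1445]
ee_rot: [-3.141, 0.0, -1.899]
force: [-0.2, -0.3, 0.3]
width: 0.0598
gripper_force: 0.0
```

```bash
python3 -c "
from h import *
go(462.8,-228.6,15.5,-109.1)"
```

```text
t 1.85 turn z 0.3 then shift -0.0066 0.0003 0.129 tilt [-1.7998e+02  1.0000e-02] w 0.0598
```

Request:
{"op": "move_arm", "data": {
  "rows": "0 0 0 -0.0066 0 0.04 0.05;0 0 0 0 0 0.04 0.05;0 0 0 0 0 0.03 0.05;0 0 0 0 0 0.012 0.05;0 0 0 0 0 0.004 0.05;0 0 0 0 0 0 0.05"
}}

```text
t: 2.6
eef_pos: [0.4619, -0.2318, 0.0192]
ee_rot: [-3.141, 0.0, -1.904]
force: [-0.2, 1.1, 0.4]
width: 0.0502
gripper_force: 0.0
```

```bash
python3 -c "
from h import *
go(462.8,-228.6,15.5,-109.1)
p,d=arm.grab_frame('side');cv2.imwrite('pics/s1.png',cv2.resize(p[120:260,200:360],None,fx=4.5,fy=4,interpolation=2))"
```

```text
t 2.6 turn z 0.0 then shift -0.0033 0.0002 0.0037 tilt [-1.7995e+02  1.0000e-02] w 0.0502
```

View pics/s1.png

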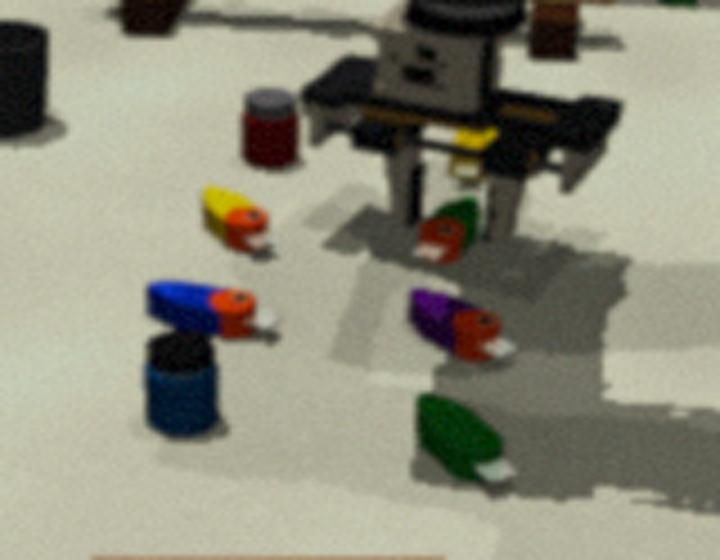

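The fingers straddle the green bait (around 445,230 in the crop). I'll go down the last few mm and close.

Request:
{"op": "move_arm", "data": {
  "rows": "0 0 0 -0.0033 0 0.0037 0.05;0 0 0 0 0 0 0.05;0 0 0 0 0 0 0.02;0 0 0 0 0 0 0.02;0 0 0 0 0 0 0.02;0 0 0 0 0 0 0.02"
}}

```text
t: 3.4
eef_pos: [0.4626, -0.2284, 0.0149]
ee_rot: [-3.141, 0.0, -1.903]
force: [0.3, -0.2, 1.0]
width: 0.0299
gripper_force: 15.0
```

```bash
python3 -c "
from h import *
go(462.8,-228.6,15.5,-109.1)
go(558.6,355.7,100,-83.9)"
```

```text
t 3.4 turn z 0.0 then shift 0.0001 -0.0003 -0.0006 tilt [-179.99    0.  ] w 0.0299
t 3.4 turn z -25.2 then shift -0.5706 -0.1575 -0.0851 tilt [-179.99    0.  ] w 0.0299
```

Request:
{"op": "move_arm", "data": {
  "rows": "0 0 0 0 0 -0.012 0.02;0 0 0 0 0 -0.025 0.02;0 0 -6.3 0 0 -0.028 0.02;0 0 -6.3 0 0 -0.02 0.02;0 0 -6.3 0 0 0 0.02;0 0 -6.3 0 0 0 0.02;0 0 0 -0.022 -0.006 0 0.02;0 0 0 -0.045 -0.0124 0 0.02",
  "squeeze": 25
}}

```text
t: 4.4
eef_pos: [0.4736, -0.16, 0.1006]
ee_rot: [-3.141, -0.0, -1.466]
force: [0.3, 0.3, -0.2]
width: 0.0299
gripper_force: 25.0
```

Request:
{"op": "move_arm", "data": {
  "rows": "0 0 0 -0.056 -0.0155 0 0.02;0 0 0 -0.056 -0.0155 0 0.02;0 0 0 -0.056 -0.0155 0 0.02;0 0 0 -0.056 -0.0155 0 0.02;0 0 0 -0.056 -0.0155 0 0.02;0 0 0 -0.056 -0.0155 0 0.02;0 0 0 -0.056 -0.0155 0 0.02;0 0 0 -0.056 -0.0155 0 0.02"
}}

```text
t: 5.4
eef_pos: [0.549, 0.3008, 0.1008]
ee_rot: [-3.141, 0.0, -1.463]
force: [1.1, 0.0, -0.6]
width: 0.0299
gripper_force: 25.0
```

Request:
{"op": "move_arm", "data": {
  "rows": "0 0 0 -0.035 -0.01 0 0.02;0 0 0 -0.015 -0.004 0 0.02;0 0 0 0 0 0 0.02"
}}

```text
t: 5.78
eef_pos: [0.5573, 0.3505, 0.0999]
ee_rot: [3.141, -0.0, -1.463]
force: [-0.0, -0.7, -0.4]
width: 0.03
gripper_force: 25.0
```

```bash
python3 -c "
from h import *
go(558.6,355.7,26,-83.9)"
```

```text
t 5.78 turn z 0.1 then shift -0.005 -0.0018 0.0739 tilt [ 1.7998e+02 -1.0000e-02] w 0.03
```

Request:
{"op": "move_arm", "data": {
  "rows": "0 0 0 -0.005 -0.0018 0.035 0.02;0 0 0 0 0 0.025 0.02;0 0 0 0 0 0.01 0.02;0 0 0 0 0 0.003 0.02;0 0 0 0 0 0 0.02;0 0 0 0 0 0 0.02"
}}

```text
t: 6.52
eef_pos: [0.5593, 0.3556, 0.028]
ee_rot: [-3.14, 0.001, -1.464]
force: [-0.1, -0.2, 0.3]
width: 0.0299
gripper_force: 25.0
```

```bash
python3 -c "
from h import *
go(558.6,355.7,24.3,-83.9)"
```

```text
t 6.53 turn z 0.0 then shift -0.0002 0.0006 0.0037 tilt [-1.7993e+02  6.0000e-02] w 0.0299
```

Request:
{"op": "move_arm", "data": {
  "rows": "0 0 0 0 0.0005 0.002 0.02;0 0 0 0 0 0.0015 0.02;0 0 0 0 0 0 0.02;0 0 0 0 0 0 0.02"
}}

```text
t: 7.02
eef_pos: [0.5583, 0.3553, 0.024]
ee_rot: [-3.141, 0.0, -1.463]
force: [-2.6, -1.4, 5.3]
width: 0.0296
gripper_force: 25.0
```

Request:
{"op": "move_arm", "data": {
  "rows": "0 0 0 0 0 0 0.034;0 0 0 0 0 0 0.042;0 0 0 0 0 0 0.05;0 0 0 0 0 -0.015 0.05;0 0 0 0 0 -0.04 0.05;0 0 0 0 0 -0.04 0.05;0 0 0 0 0 0 0.05"
}}

```text
t: 7.9
eef_pos: [0.5603, 0.3569, 0.1237]
ee_rot: [-3.135, 0.005, -1.463]
force: [0.2, 0.7, -0.5]
width: 0.0503
gripper_force: 0.0
```

Run:
```python
from h import *
p,d=arm.grab_frame('side');cv2.imwrite('pics/s2.png',cv2.resize(p[180:370,150:350],None,fx=3,fy=3))
go(605.3,-97.4,115,-16.7)
```

```text
t 7.95 turn z -67.1 then shift 0.1745 0.4211 0.0064 tilt [-1.798e+02  1.700e-01] w 0.0498
```

View pics/s2.png

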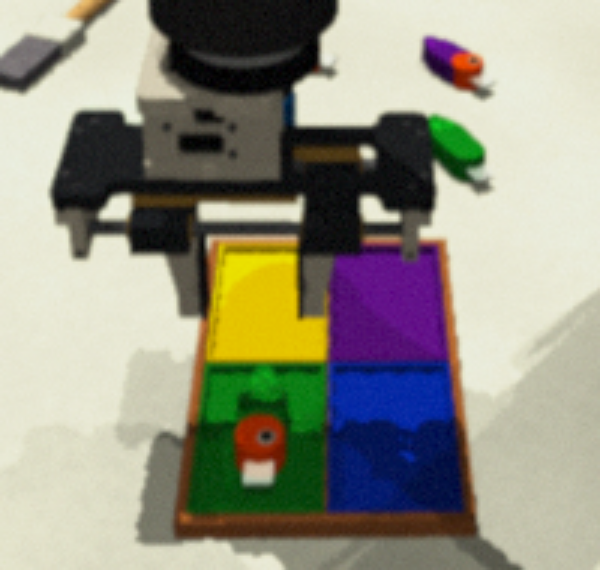

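The green bait lies centred in the green bay (around 262,440 in the crop). Next is blue.

Request:
{"op": "move_arm", "data": {
  "rows": "0 0 -9.58 0 0 0 0.05;0 0 -9.58 0 0 0 0.05;0 0 -9.58 0 0 0 0.05;0 0 -9.58 0 0 0 0.05;0 0 -9.58 0 0 0 0.05;0 0 -9.58 0 0 0 0.05;0 0 -9.58 0 0 0 0.05;0 0 0 0.0218 0.0526 0 0.05"
}}

```text
t: 8.95
eef_pos: [0.5637, 0.3002, 0.1174]
ee_rot: [3.141, 0.0, -0.287]
force: [0.9, -1.9, -0.7]
width: 0.05
gripper_force: 0.0
```

Request:
{"op": "move_arm", "data": {
  "rows": "0 0 0 0.0218 0.0526 0 0.05;0 0 0 0.0218 0.0526 0 0.05;0 0 0 0.0218 0.0526 0 0.05;0 0 0 0.0218 0.0526 0 0.05;0 0 0 0.0218 0.0526 0 0.05;0 0 0 0.0218 0.0526 0 0.05;0 0 0 0.0218 0.0526 0 0.05;0 0 0 0 0 0 0.05"
}}

```text
t: 9.95
eef_pos: [0.6029, -0.1018, 0.1175]
ee_rot: [3.141, 0.002, -0.298]
force: [0.2, 0.6, 0.2]
width: 0.0497
gripper_force: 0.0
```

```bash
python3 -c "
from h import *
go(605.3,-97.4,15.5,-16.7)"
```

```text
t 9.95 turn z -0.4 then shift 0.0011 -0.0049 0.102 tilt [1.7995e+02 9.0000e-02] w 0.0497
```

Request:
{"op": "move_arm", "data": {
  "rows": "0 0 0 0 -0.002 0.04 0.05;0 0 0 0 0 0.03 0.05;0 0 0 0 0 0 0.05;0 0 0 0 0 0 0.05"
}}

```text
t: 10.45
eef_pos: [0.6049, -0.0957, 0.0492]
ee_rot: [3.142, -0.001, -0.292]
force: [0.8, -0.0, 1.1]
width: 0.0502
gripper_force: 0.0
```

```bash
python3 -c "
from h import *
go(605.3,-97.4,15.5,-16.7)"
```

```text
t 10.45 turn z -0.0 then shift 0.0009 0.0015 0.0337 tilt [ 1.8e+02 -4.0e-02] w 0.0502
```

Request:
{"op": "move_arm", "data": {
  "rows": "0 0 0 0.0009 0.0015 0.02 0.05;0 0 0 0 0 0.011 0.05;0 0 0 0 0 0.0027 0.05;0 0 0 0 0 0 0.05;0 0 0 0 0 0 0.02;0 0 0 0 0 0 0.02;0 0 0 0 0 0 0.02;0 0 0 0 0 0 0.02",
  "squeeze": 20
}}

```text
t: 11.45
eef_pos: [0.6049, -0.0978, 0.015]
ee_rot: [-3.141, -0.0, -0.293]
force: [-0.9, 0.4, 3.2]
width: 0.0298
gripper_force: 20.0
```

```bash
python3 -c "
from h import *
go(605.3,-97.4,15.5,-16.7)
go(479,347.2,100,-83.9)"
```

```text
t 11.45 turn z -0.1 then shift 0.0003 -0.0005 -0.0005 tilt [-1.7999e+02 -3.0000e-02] w 0.0298
t 11.45 turn z 67.1 then shift -0.4559 0.0779 -0.085 tilt [-1.7999e+02 -3.0000e-02] w 0.0298
```

Request:
{"op": "move_arm", "data": {
  "rows": "0 0 0 0 0 -0.012 0.02;0 0 0 0 0 -0.025 0.02;0 0 9.58 0 0 -0.028 0.02;0 0 9.58 0 0 -0.02 0.02;0 0 9.58 0 0 0 0.02;0 0 9.58 0 0 0 0.02;0 0 9.58 0 0 0 0.02;0 0 9.58 0 0 0 0.02"
}}

```text
t: 12.45
eef_pos: [0.6046, -0.0979, 0.1004]
ee_rot: [-3.141, -0.0, -1.302]
force: [0.5, 0.1, -0.7]
width: 0.0297
gripper_force: 20.0
```

Request:
{"op": "move_arm", "data": {
  "rows": "0 0 9.6 0 0 0 0.02;0 0 0 -0.03 0.005 0 0.02;0 0 0 -0.055 0.0094 0 0.02;0 0 0 -0.06 0.0103 0 0.02;0 0 0 -0.06 0.0103 0 0.02;0 0 0 -0.06 0.0103 0 0.02;0 0 0 -0.06 0.0103 0 0.02;0 0 0 -0.06 0.0103 0 0.02"
}}

```text
t: 13.45
eef_pos: [0.4974, 0.2799, 0.1006]
ee_rot: [-3.141, 0.001, -1.464]
force: [1.9, 0.5, -0.1]
width: 0.0298
gripper_force: 20.0
```

Request:
{"op": "move_arm", "data": {
  "rows": "0 0 0 -0.045 0.0077 0 0.02;0 0 0 -0.022 0.0037 0 0.02;0 0 0 0 0 0.03 0.02;0 0 0 0 0 0 0.02;0 0 0 0 0 0 0.02"
}}

```text
t: 14.08
eef_pos: [0.4801, 0.3429, 0.0705]
ee_rot: [-3.141, -0.0, -1.464]
force: [-0.5, 0.9, 0.3]
width: 0.0296
gripper_force: 20.0
```

```bash
python3 -c "
from h import *
go(479,347.2,26,-83.9)"
```

```text
t 14.07 turn z -0.0 then shift -0.0044 0.0007 0.0445 tilt [-1.7998e+02 -1.0000e-02] w 0.0296
```

Release height is the pick height plus 9 mm, about 24 mm TCP.

Request:
{"op": "move_arm", "data": {
  "rows": "0 0 0 -0.004 0.0007 0.025 0.02;0 0 0 0 0 0.014 0.02;0 0 0 0 0 0.004 0.02;0 0 0 0 0 0.002 0.02;0 0 0 0 0 0 0.02;0 0 0 0 0 0 0.02"
}}

```text
t: 14.82
eef_pos: [0.4787, 0.3475, 0.0252]
ee_rot: [-3.141, 0.001, -1.464]
force: [-0.5, 0.8, 0.1]
width: 0.0299
gripper_force: 20.0
```

Request:
{"op": "move_arm", "data": {
  "rows": "0 0 0 0 0 0.0013 0.02;0 0 0 0 0 0 0.02;0 0 0 0 0 0 0.034;0 0 0 0 0 0 0.042;0 0 0 0 0 0 0.05;0 0 0 0 0 -0.015 0.05;0 0 0 0 0 -0.04 0.05;0 0 0 0 0 -0.04 0.05"
}}

```text
t: 15.82
eef_pos: [0.4785, 0.3471, 0.1202]
ee_rot: [-3.142, -0.0, -1.464]
force: [-0.3, 0.9, -1.0]
width: 0.0501
gripper_force: 0.0
```

Run:
```python
from h import *
p,d=arm.grab_frame('side');cv2.imwrite('pics/s3.png',cv2.resize(p[130:370,150:350],None,fx=2.5,fy=2.5))
go(605.4,-228.1,115,-55.5)
```

```text
t 15.88 turn z -28.3 then shift 0.5464 0.2243 0.0114 tilt [-179.62    0.27] w 0.0497
```

View pics/s3.png

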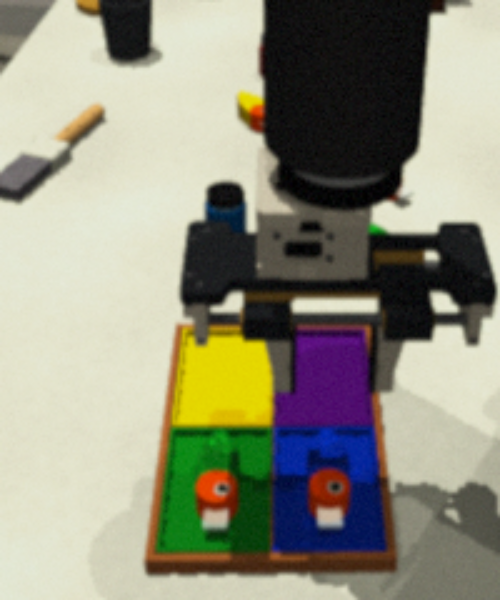

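Green and blue both lie in their bays, at (215,490) and (328,490) in the crop. Yellow is next.

Request:
{"op": "move_arm", "data": {
  "rows": "0 0 -9.43 0 0 0 0.05;0 0 -9.43 0 0 0 0.05;0 0 -9.43 0 0 0 0.05;0 0 0 0.0546 0.0224 0 0.05;0 0 0 0.0546 0.0224 0 0.05;0 0 0 0.0546 0.0224 0 0.05;0 0 0 0.0546 0.0224 0 0.05;0 0 0 0.0546 0.0224 0 0.05"
}}

```text
t: 16.88
eef_pos: [0.5409, 0.0571, 0.1196]
ee_rot: [-3.14, -0.0, -0.97]
force: [1.0, 0.3, 0.2]
width: 0.05
gripper_force: 0.0
```

Request:
{"op": "move_arm", "data": {
  "rows": "0 0 0 0.0546 0.0224 0 0.05;0 0 0 0.0546 0.0224 0 0.05;0 0 0 0.0546 0.0224 0 0.05;0 0 0 0.0546 0.0224 0 0.05;0 0 0 0.0546 0.0224 0 0.05;0 0 0 0 0 0.04 0.05;0 0 0 0 0 0.02 0.05;0 0 0 0 0 0 0.05"
}}

```text
t: 17.88
eef_pos: [0.6012, -0.23, 0.0574]
ee_rot: [3.139, 0.002, -0.971]
force: [-0.2, -0.1, 1.2]
width: 0.0499
gripper_force: 0.0
```

```bash
python3 -c "
from h import *
go(605.4,-228.1,15.5,-55.5)"
```

```text
t 17.88 turn z -0.1 then shift 0.0008 -0.0046 0.0419 tilt [1.7987e+02 1.1000e-01] w 0.0499
```

Request:
{"op": "move_arm", "data": {
  "rows": "0 0 0 0.0005 -0.0035 0.02 0.05;0 0 0 0 0 0 0.05;0 0 0 0 0 0 0.05"
}}

```text
t: 18.25
eef_pos: [0.6058, -0.2281, 0.039]
ee_rot: [-3.141, -0.001, -0.97]
force: [0.3, -0.3, -0.2]
width: 0.0503
gripper_force: 0.0
```

```bash
python3 -c "
from h import *
go(605.4,-228.1,15.5,-55.5)"
```

```text
t 18.25 turn z -0.0 then shift -0.0002 0.0004 0.0235 tilt [-1.7998e+02 -3.0000e-02] w 0.0503
```

Request:
{"op": "move_arm", "data": {
  "rows": "0 0 0 0 0.0004 0.014 0.05;0 0 0 0 0 0.0075 0.05;0 0 0 0 0 0.002 0.05;0 0 0 0 0 0 0.05;0 0 0 0 0 0 0.02;0 0 0 0 0 0 0.02;0 0 0 0 0 0 0.02;0 0 0 0 0 0 0.02"
}}

```text
t: 19.25
eef_pos: [0.6053, -0.2285, 0.0152]
ee_rot: [-3.141, -0.0, -0.97]
force: [-0.8, -0.3, 1.4]
width: 0.0302
gripper_force: 20.0
```

```bash
python3 -c "
from h import *
go(605.4,-228.1,15.5,-55.5)
go(571.4,236.4,100,-83.9)"
```

```text
t 19.25 turn z -0.1 then shift -0.0003 -0.0003 -0.0003 tilt [-1.7998e+02 -2.0000e-02] w 0.0302
t 19.25 turn z 28.3 then shift -0.4659 -0.0157 -0.0848 tilt [-1.7998e+02 -2.0000e-02] w 0.0302
```

Request:
{"op": "move_arm", "data": {
  "rows": "0 0 0 0 0 -0.012 0.02;0 0 0 0 0 -0.025 0.02;0 0 7.08 0 0 -0.028 0.02;0 0 7.08 0 0 -0.02 0.02;0 0 7.08 0 0 0 0.02;0 0 7.08 0 0 0 0.02;0 0 0 -0.03 -0.001 0 0.02;0 0 0 -0.05 -0.0017 0 0.02"
}}

```text
t: 20.25
eef_pos: [0.5993, -0.1489, 0.1005]
ee_rot: [-3.141, -0.0, -1.467]
force: [0.8, 0.7, -0.7]
width: 0.03
gripper_force: 20.0
```

Request:
{"op": "move_arm", "data": {
  "rows": "0 0 0 -0.06 -0.002 0 0.02;0 0 0 -0.06 -0.002 0 0.02;0 0 0 -0.06 -0.002 0 0.02;0 0 0 -0.06 -0.002 0 0.02;0 0 0 -0.06 -0.002 0 0.02;0 0 0 -0.055 -0.002 0 0.02;0 0 0 -0.025 -0.001 0 0.02;0 0 0 0 0 0.02 0.02"
}}

```text
t: 21.25
eef_pos: [0.5729, 0.2333, 0.0817]
ee_rot: [-3.138, 0.002, -1.462]
force: [0.4, -0.1, -0.3]
width: 0.0297
gripper_force: 20.0
```

Request:
{"op": "move_arm", "data": {
  "rows": "0 0 0 0 0 0.01 0.02;0 0 0 0 0 0 0.02"
}}

```text
t: 21.5
eef_pos: [0.5715, 0.2296, 0.0693]
ee_rot: [3.14, -0.001, -1.465]
force: [1.2, -0.2, -0.5]
width: 0.0298
gripper_force: 20.0
```

```bash
python3 -c "
from h import *
go(571.4,236.4,24.2,-83.9)"
```

```text
t 21.5 turn z -0.0 then shift -0.0068 -0.0006 0.0451 tilt [ 1.7992e+02 -6.0000e-02] w 0.0298
```

Request:
{"op": "move_arm", "data": {
  "rows": "0 0 0 -0.005 -0.0006 0.025 0.02;0 0 0 0 0 0.014 0.02;0 0 0 0 0 0.004 0.02;0 0 0 0 0 0.001 0.02;0 0 0 0 0 0 0.02;0 0 0 0 0 0 0.02"
}}

```text
t: 22.25
eef_pos: [0.5722, 0.2358, 0.0265]
ee_rot: [-3.141, 0.0, -1.464]
force: [0.4, 0.9, -0.4]
width: 0.0299
gripper_force: 20.0
```

Request:
{"op": "move_arm", "data": {
  "rows": "0 0 0 0 0 0.0015 0.02;0 0 0 0 0 0.0008 0.02;0 0 0 0 0 0 0.02;0 0 0 0 0 0 0.034;0 0 0 0 0 0 0.042;0 0 0 0 0 0 0.05;0 0 0 0 0 -0.015 0.05;0 0 0 0 0 -0.035 0.05"
}}

```text
t: 23.25
eef_pos: [0.5711, 0.235, 0.0734]
ee_rot: [3.139, -0.002, -1.465]
force: [0.1, 1.4, 0.9]
width: 0.0498
gripper_force: 0.0
```

Request:
{"op": "move_arm", "data": {
  "rows": "0 0 0 0 0 -0.04 0.05;0 0 0 0 0 0 0.05"
}}

```text
t: 23.5
eef_pos: [0.5741, 0.237, 0.1184]
ee_rot: [-3.135, 0.003, -1.464]
force: [-0.1, 0.6, -0.5]
width: 0.0502
gripper_force: 0.0
```

Run:
```python
from h import *
go(454.5,-94.1,115,-44.5)
```

```text
t 23.5 turn z -39.4 then shift 0.1468 0.32 0.0034 tilt [-179.62    0.2 ] w 0.0502
```

Request:
{"op": "move_arm", "data": {
  "rows": "0 0 -9.85 0 0 0 0.05;0 0 -9.85 0 0 0 0.05;0 0 -9.85 0 0 0 0.05;0 0 -9.85 0 0 0 0.05;0 0 0 0.0245 0.0533 0 0.05;0 0 0 0.0245 0.0533 0 0.05;0 0 0 0.0245 0.0533 0 0.05;0 0 0 0.0245 0.0533 0 0.05"
}}

```text
t: 24.5
eef_pos: [0.4915, 0.0134, 0.1139]
ee_rot: [-3.141, -0.0, -0.776]
force: [1.4, -0.7, 0.3]
width: 0.0502
gripper_force: 0.0
```

Request:
{"op": "move_arm", "data": {
  "rows": "0 0 0 0.0245 0.0533 0 0.05;0 0 0 0.0245 0.0533 0 0.05;0 0 0 0 0 0.03 0.05;0 0 0 0 0 0.03 0.05;0 0 0 0 0 0 0.05;0 0 0 0 0 0 0.05"
}}

```text
t: 25.25
eef_pos: [0.4532, -0.0953, 0.0545]
ee_rot: [-3.141, -0.001, -0.776]
force: [0.7, -0.2, 0.3]
width: 0.0501
gripper_force: 0.0
```

```bash
python3 -c "
from h import *
go(454.5,-94.1,15.5,-44.5)"
```

```text
t 25.25 turn z 0.0 then shift 0.0001 -0.0018 0.039 tilt [-1.7998e+02 -3.0000e-02] w 0.0501
```

Request:
{"op": "move_arm", "data": {
  "rows": "0 0 0 0 -0.0018 0.025 0.05;0 0 0 0 0 0.011 0.05;0 0 0 0 0 0.003 0.05;0 0 0 0 0 0 0.05;0 0 0 0 0 0 0.02;0 0 0 0 0 0 0.02;0 0 0 0 0 0 0.02;0 0 0 0 0 0 0.02"
}}

```text
t: 26.25
eef_pos: [0.4542, -0.0941, 0.0149]
ee_rot: [-3.141, -0.0, -0.777]
force: [-0.6, 1.2, 5.3]
width: 0.0298
gripper_force: 20.0
```

```bash
python3 -c "
from h import *
go(454.5,-94.1,15.5,-44.5)
go(491.8,227.9,100,-83.9)"
```

```text
t 26.25 turn z 0.0 then shift 0.0002 -0.0003 -0.0006 tilt [-1.7997e+02 -2.0000e-02] w 0.0298
t 26.25 turn z 39.4 then shift -0.3162 -0.0716 -0.0851 tilt [-1.7997e+02 -2.0000e-02] w 0.0298
```

Request:
{"op": "move_arm", "data": {
  "rows": "0 0 0 0 0 -0.012 0.02;0 0 0 0 0 -0.025 0.02;0 0 9.85 0 0 -0.028 0.02;0 0 9.85 0 0 -0.02 0.02;0 0 9.85 0 0 0 0.02;0 0 9.85 0 0 0 0.02;0 0 0 -0.03 -0.0068 0 0.02;0 0 0 -0.05 -0.0113 0 0.02"
}}

```text
t: 27.25
eef_pos: [0.4632, -0.0127, 0.1002]
ee_rot: [-3.141, 0.0, -1.467]
force: [0.7, 0.7, -0.4]
width: 0.03
gripper_force: 20.0
```

Request:
{"op": "move_arm", "data": {
  "rows": "0 0 0 -0.056 -0.0127 0 0.02;0 0 0 -0.056 -0.0127 0 0.02;0 0 0 -0.056 -0.0127 0 0.02;0 0 0 -0.044 -0.01 0 0.02;0 0 0 -0.02 -0.0045 0 0.02;0 0 0 0 0 0.02 0.02;0 0 0 0 0 0.01 0.02;0 0 0 0 0 0 0.02"
}}

```text
t: 28.25
eef_pos: [0.4905, 0.2225, 0.0691]
ee_rot: [3.14, -0.001, -1.465]
force: [-0.3, 1.1, -0.3]
width: 0.03
gripper_force: 20.0
```

```bash
python3 -c "
from h import *
go(491.8,227.9,24,-83.9)"
```

```text
t 28.25 turn z -0.0 then shift -0.0053 -0.0018 0.0451 tilt [ 1.7991e+02 -7.0000e-02] w 0.03
```

Request:
{"op": "move_arm", "data": {
  "rows": "0 0 0 -0.004 -0.0012 0.025 0.02;0 0 0 0 0 0.014 0.02;0 0 0 0 0 0.004 0.02;0 0 0 0 0 0.001 0.02;0 0 0 0 0 0 0.02;0 0 0 0 0 0 0.02"
}}

```text
t: 29.0
eef_pos: [0.4921, 0.2279, 0.0261]
ee_rot: [-3.141, 0.0, -1.464]
force: [-0.4, 0.0, 0.4]
width: 0.0297
gripper_force: 20.0
```

Release, then lift and retreat toward −y so the tray is visible.

Request:
{"op": "move_arm", "data": {
  "rows": "0 0 0 0 0 0.0015 0.02;0 0 0 0 0 0.0008 0.02;0 0 0 0 0 0 0.02;0 0 0 0 0 0 0.034;0 0 0 0 0 0 0.042;0 0 0 0 0 0 0.05;0 0 0 0 0 -0.015 0.05;0 0 0 0 0 -0.035 0.05"
}}

```text
t: 30.0
eef_pos: [0.4911, 0.2269, 0.0732]
ee_rot: [3.139, -0.002, -1.465]
force: [1.1, 1.1, 0.4]
width: 0.0499
gripper_force: 0.0
```

Request:
{"op": "move_arm", "data": {
  "rows": "0 0 0 0 0 -0.04 0.05;0 0 0 0 0 -0.04 0.05;0 0 0 0.05 0 -0.03 0.05;0 0 0 0.06 0 0 0.05;0 0 0 0.06 0 0 0.05;0 0 0 0.06 0 0 0.05;0 0 0 0.06 0 0 0.05;0 0 0 0 0 0 0.05"
}}

```text
t: 31.0
eef_pos: [0.5223, -0.0643, 0.1842]
ee_rot: [-3.141, -0.0, -1.47]
force: [-0.5, -0.1, -0.4]
width: 0.0505
gripper_force: 0.0
```

Run:
```python
from h import *
p,d=arm.grab_frame('top');cv2.imwrite('pics/t9.png',cv2.convertScaleAbs(cv2.resize(p[130:290,40:300],None,fx=3,fy=3),alpha=1.5))
W=cloud("top",d);m=(d>0)&(W[...,2]>.018)&(W[...,2]<.05)
c=np.array([525.2,291.8]);a=np.radians(6.1);R=np.array([[np.cos(a),np.sin(a)],[-np.sin(a),np.cos(a)]])
L=(W[...,:2]*1000-c)@R.T
for k,(sx,sy) in dict(green=(1,1),yellow=(1,-1),blue=(-1,1),purple=(-1,-1)).items():
    q=m&(abs(L[...,0]-40*sx)<38)&(abs(L[...,1]-60*sy)<58)
    if q.sum()<20: print(k,"none");continue
    X=L[q]-[40*sx,60*sy]; print(k,X.mean(0).round(1),X.min(0).round(1),X.max(0).round(1),np.percentile(W[q][:,2],[10,50,95]).round(4))
try: baits(p,d,{k:SE[k] for k in("pgreen","pyellow")})
except Exception as e: print(e)
```

```text
green [8.2 9.7] [  1.  -23.1] [14.2 43.7] [0.023  0.0312 0.0343]
yellow none
blue none
purple none
pgreen 0 origin [743.4 -65.6] yaw 90.8 size 2132.5 1295.6 top [-3.400e-03  1.000e-04  6.171e-01] 3825
pyellow 1 origin [ 450.8 -367.4] yaw 84.3 size 85.3 29.8 top [0.0143 0.0224 0.0251] 0
```

View pics/t9.png

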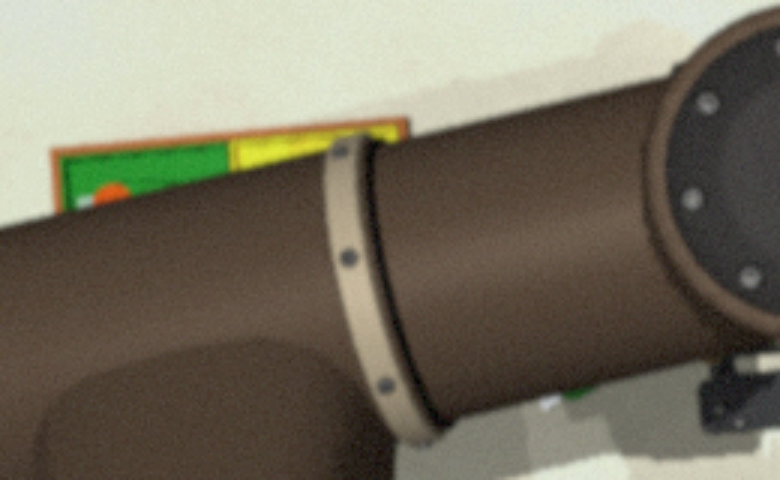

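The arm link still hides the tray in the top view, so I'll move farther away.

Request:
{"op": "move_arm", "data": {
  "rows": "0 0 0 0.06 0.01 0 0.05;0 0 0 0.06 0.01 0 0.05;0 0 0 0.06 0.01 0 0.05;0 0 0 0.06 0.01 0 0.05;0 0 0 0.06 0.01 0 0.05;0 0 0 0.06 0.01 0 0.05;0 0 0 0.06 0.01 0 0.05;0 0 0 0 0 0 0.05"
}}

```text
t: 32.05
eef_pos: [0.4973, -0.4883, 0.1826]
ee_rot: [3.141, 0.0, -1.467]
force: [0.5, 0.7, -0.7]
width: 0.0503
gripper_force: 0.0
```

Run:
```python
from h import *
p,d=arm.grab_frame('top');cv2.imwrite('pics/t10.png',cv2.convertScaleAbs(cv2.resize(p[130:290,40:300],None,fx=3,fy=3),alpha=1.5))
W=cloud("top",d);m=(d>0)&(W[...,2]>.018)&(W[...,2]<.05)
c=np.array([525.2,291.8]);a=np.radians(6.1);R=np.array([[np.cos(a),np.sin(a)],[-np.sin(a),np.cos(a)]])
L=(W[...,:2]*1000-c)@R.T
for k,(sx,sy) in dict(green=(1,1),yellow=(1,-1),blue=(-1,1),purple=(-1,-1)).items():
    q=m&(abs(L[...,0]-40*sx)<38)&(abs(L[...,1]-60*sy)<58)
    if q.sum()<20: print(k,"none");continue
    X=L[q]-[40*sx,60*sy]; print(k,X.mean(0).round(1),X.min(0).round(1),X.max(0).round(1),np.percentile(W[q][:,2],[10,50,95]).round(4))
try: baits(p,d,{k:SE[k] for k in("pgreen","pyellow")})
except Exception as e: print(e)
```

```text
green [-1.5 -1.3] [-16.1 -46.2] [37.7 44.8] [0.0232 0.0311 0.0343]
yellow [-1.  -1.2] [-27.8 -57.8] [36.4 56.3] [0.0218 0.0311 0.0342]
blue [-1.1 -1.8] [-36.7 -46.7] [37.1 46. ] [0.0235 0.0312 0.0347]
purple [-1.  -0.8] [-15.7 -42. ] [14.1 44.2] [0.0235 0.0314 0.0343]
pgreen 1 origin [449.   39.5] yaw 123.3 size 85.3 29.8 top [0.015  0.0226 0.0251] 0
pyellow 1 origin [ 450.8 -367. ] yaw 84.5 size 85.0 29.8 top [0.0142 0.0226 0.0251] 0
```

View pics/t10.png

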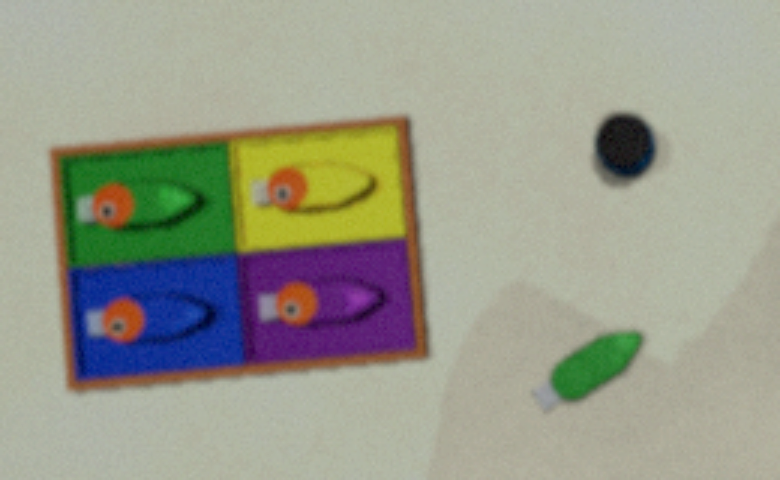

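All four lie flat in their own bays (green 140,205; yellow 315,188; blue 150,318; purple 320,302). They are within about 2 mm of centre, and the plain baits haven't moved.

```bash
python3 -c "
from station import arm
print(arm.job_done())"
```

```text
the job is handed in; nothing more can be done
None
```

I placed all four finished baits flat and lengthwise in the bays of their own colours, left the two plain baits where they lay, and handed the job in at about 32 s; no verdict came back.

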